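Set the thread tray and sort the spools

ROBOT

A 7-joint arm with a two-finger parallel gripper is mounted at the origin on the work surface. World frame = base frame: x ahead of the robot, y to its left, z up, the work surface at z = 0. Lengths are in m, angles in rad, forces in N, time in s.
With the tool pointing down it reaches from about 0.35 to 0.9 m from the base axis. Payload 8.1 kg.
Tool frame: the origin (TCP) lies at the centre of the arm's flange, where the gripper is bolted on; the fingertips stand 178 mm ahead of it and the grasp point (between the pads) lies 159 mm ahead of it; z points along the fingers, y is the line along which they close (so a half turn about z gives the same grasp; the last joint's range is limited). The gripper opens to 92 mm and grips with 3 to 60 N. Pads are 19 mm wide; open, the fingers measure 130 mm over their backs; the gripper's body (75 mm by 190 mm) begins 47 mm behind the grasp point.
Start: joints at [-1.246, 0.434, 0.025, 1.573, -0.012, 1.134, -0.075], TCP at [0.259, 0.569, 0.405] pointing down, gripper open.
Joint ranges: [-2.62, 2.62], [-0.44, 2.09], [-1.27, 1.32], [0.08, 2.57], [-1.32, 4.46], [0.12, 2], [-2.74, 2.74]. Speed limits (rad/s): [2.22, 2.22, 3.01, 3.01, 3.14, 3.14, 3.14].

INTERFACE

Orientations are given as [roll, pitch, yaw] about the fixed x, y, z axes, in that order (R = Rz(yaw) Ry(pitch) Rx(roll)).
In Python, from cell import state, imaging, job gives the robot as it stands.
- The arm moves only by the shell command python3 -m creep 'ROWS' [OPENING] [FORCE]. ROWS is JSON, a list of rows, each a list of 6 numbers: the shift along the world's x, y, z as a fraction of full scale, then the turn, a rotation vector about the world's x, y, z as a fraction of full scale. In form: [[dx, dy, dz, rx, ry, rz], ...]. A call has 1 to 5 rows; each row shifts and turns the commanded pose from where the row before left it; what a row does not reach is not made up. Full scale, the value 1, is 100 mm for a shift and pi/2 rad for a turn. A row lasts 1/10 s, in which the tool goes at most 50 mm and 8.59 degrees, less where a joint would pass 70% of its speed; a pose out of reach is approached as far as the arm can. A call with a number of a shift or a turn outside -1 to 1 is refused whole. A call with a gripper value outside its range is refused whole. OPENING is the finger opening in mm, from 0 to 91.8, set as the call begins (- or left out, the last holds). The fingers move at their own pace and stop on an object; FORCE is the grip in N (left out, the last holds). Time passes only in rows, so rows that do not move let the fingers close. It gives the time, the measured TCP pose, the force, the opening and the grip force at its end, in the units of the state.
- state(): the state, without advancing time (a new reading comes with each control period).
- imaging.camera(name): name is "side" or "top" or "wrist"; returns the picture (400x640x3 uint8, red, green, blue); there is no depth.
- imaging.get_calibration(name): a dict with "fx", "fy", "cx", "cy" (pixels), "rvec" (rotation vector, rad) and "tvec" (3), from world to camera coordinates, as OpenCV has them. Camera axes: x right, y down, z forward; pixel columns grow to the right and rows downward; lengths in m; the calibration is good to about 2 mm. A picture is of the moment at which its call begins: read the wrist's pose just before it. get_calibration takes no time and is no camera call; for the wrist camera it gives the pose at the moment of the call.
- job.hand_in(): hands the job in; it is judged then, once.
The state is a dict: "clock": time; "joints": joint angles; "joint_velocities": joint speeds; "joint_torque": joint torques, N m; "eef_pos": TCP position; "ee_rot": TCP orientation; "force": force on the tool from outside, world axes, zero at the start; "wrist_torque": the same for the moment, N m; "width": finger opening in m; "grasp_force": force on a finger pad.
Only numpy, scipy, OpenCV 4.12 (cv2) and the standard library are available. Lean on these libraries where they do the work, as an engineer would, in place of code of your own. Each camera call takes 0.05 s, during which the arm holds its last target. There are 200 camera calls.

TASK

Get the thread tray ready: loosen the orange clamp lever, slide the divider until its pointer lines up with the red mark on the scale, and turn the lever fully tight again. Sort every thread spool on the table by size into the tray, standing upright on the tray floor: the small ones in the narrow row, the medium ones in the middle row and the large ones in the wide row; colours do not matter. Leave the other sewing things where they lie.

Things in the scene. Friction and masses are not known exactly. Their poses are not given: they have to be found in the camera images.
- tray: Fixed plywood thread tray, 182 mm (x) by 182 mm (y), origin under its centre; at yaw 0 x points away from the robot, y left. Floor 5 mm and wall tops 18 mm above the table; walls 6 mm. Three rows along x, each 170 mm long inside. Near side, outside the wall: a 30 mm wide aluminium track (x -121 to -91 mm, 22 mm high), then a white scale strip (x -135 to -121 mm, 12 mm high).
- row_small (a point): Centre of the narrow row (tray y +45 to +85 mm) on the tray floor; for the small spools. A fixed 6 mm wall (y +39 to +45) parts it from the middle row
- row_medium (a point): Centre on the tray floor of the middle row (tray y +39 mm to the divider panel) when the divider stands at the mark: true within 2 mm, the row then being 50 to 58 mm wide; for the medium spools
- row_large (a point): Centre on the tray floor of the wide row (divider panel to tray y -85 mm) when the divider stands at the mark: true within 2 mm, the row then being 60 to 68 mm wide; for the large spools
- divider (a joint): Position of the divider along tray y, m: 0 at its right stop, 0.090 at its left stop; its panel's middle is at tray y = value - 0.078. Made of a carriage block on the track (34 x 44 mm, top 37 mm high), a 6 mm aluminium panel in the tray (top 24 mm high) and a blue finger grip. Slides with about 4 N when the lever is loose, holds about 40 N when tight. It starts too far right (below 0.03).
- divider_grip (a point): Middle of the top of the divider's blue finger grip, 60 mm above the table: an upright fin 10 mm thick (along tray y), 30 mm long (along tray x), free over its top 30 mm; it stands 33 mm from the clamp lever's axis in tray x
- pointer (a point): Tip of the black pointer on the divider, just over the white scale strip; it sits 17 mm to the left (+y) of the lever's axis and panel middle
- mark: Red clip on the white scale strip, 4 mm wide along tray y; its origin is its middle. It does not move. The divider is set when the pointer tip has the same tray y
- clamp (a joint): Angle of the orange clamp lever on the carriage, rad: 0 fully tight (starts below 0.05), handle pointing to tray -x (the robot); grows anticlockwise seen from above, to 1.4 at its stop, handle about to tray -y (right). It grips the track below about 0.4, is loose above 0.5, and stays where it is left. Turning takes about 0.15 N m
- clamp_axis (a point): Top of the lever's black hub (24 mm across, top 56 mm above the table), on its vertical axis; it travels with the divider
- clamp_handle (a point): Point on the top of the orange handle, 42 mm from the lever's axis; handle 12 mm wide and 12 mm thick (undersurface 43 mm, top 56 mm above the table), reaching from the hub to 64 mm from the axis; it ends in a 17 mm ball from 48 mm outwards
- spool_small_a: Small wooden thread spool, 30 mm across and 34 mm tall, yellow thread; origin at the centre of its underside, z its axis. It stands upright at the start. None if absent
- spool_small_b: Small wooden thread spool as spool_small_a, navy thread
- spool_medium_a: Medium wooden thread spool, 40 mm across and 46 mm tall, teal thread; otherwise as spool_small_a
- spool_medium_b: Medium wooden thread spool as spool_medium_a, red thread
- spool_large_a: Large wooden thread spool, 50 mm across and 58 mm tall, pink thread; otherwise as spool_small_a
- spool_large_b: Large wooden thread spool as spool_large_a, purple thread
- shears: Bystander: tailor's shears lying flat, 200 x 90 mm, 10 mm high, blades to their +x; origin near the pivot
- pincushion: Bystander: blue pincushion in a steel dish, 76 mm across, pins up to 66 mm high; origin under its centre
- tape_measure: Bystander: round yellow tape measure, 52 mm across, 16 mm high
- thimble: Bystander: brass thimble, 19 mm across, 23 mm high, standing among the spools
- chalk: Bystander: pale blue tailor's chalk, 34 x 26 x 8 mm, lying among the spools
- seam_ripper: Bystander: pink seam ripper, 100 mm long, 10 mm high, lying flat beyond the tray
- button_tin: Bystander: round green tin with a brass lid, 68 mm across, 42 mm high

How it is judged:
On the way, in this order (a step that is already met when the one before it is completed fails the run):
1. the clamp lever is loosened (value of joint clamp above 0.6 rad), for 0.2 s.
2. with the lever loose, the divider's pointer is brought to the red mark (y of pointer in the frame of mark between -0.003 and 0.003 m and value of joint clamp above 0.5 rad), for 0.2 s.
3. the lever is turned tight with the pointer at the mark (y of pointer in the frame of mark between -0.003 and 0.003 m and value of joint clamp below 0.15 rad), for 0.2 s.
At the end, for the whole second after the job is handed in: Pointer within 3 mm of the red mark along the scale, lever tight (below 0.15 rad), and every spool present at rest, upright (within 0.1 rad), on the tray floor (within 4 mm) in the row of its size, its axis within 14 mm of that row's site across the row. Others moved less than 5 cm (all of step 3 and y of spool_small_a in the frame of row_small between -0.014 and 0.014 m and x of spool_small_a in the frame of row_small between -0.085 and 0.085 m and z of spool_small_a in the frame of row_small between -0.004 and 0.004 m and angle between each of spool_small_a, spool_small_b, spool_medium_a, spool_medium_b, spool_large_a, spool_large_b's own z axis and vertical below 0.1 rad and linear speed of each of spool_small_a, spool_small_b, spool_medium_a, spool_medium_b, spool_large_a, spool_large_b below 0.02 m/s and y of spool_small_b in the frame of row_small between -0.014 and 0.014 m and x of spool_small_b in the frame of row_small between -0.085 and 0.085 m and z of spool_small_b in the frame of row_small between -0.004 and 0.004 m and y of spool_medium_a in the frame of row_medium between -0.014 and 0.014 m and x of spool_medium_a in the frame of row_medium between -0.085 and 0.085 m and z of spool_medium_a in the frame of row_medium between -0.004 and 0.004 m and y of spool_medium_b in the frame of row_medium between -0.014 and 0.014 m and x of spool_medium_b in the frame of row_medium between -0.085 and 0.085 m and z of spool_medium_b in the frame of row_medium between -0.004 and 0.004 m and y of spool_large_a in the frame of row_large between -0.014 and 0.014 m and x of spool_large_a in the frame of row_large between -0.085 and 0.085 m and z of spool_large_a in the frame of row_large between -0.004 and 0.004 m and y of spool_large_b in the frame of row_large between -0.014 and 0.014 m and x of spool_large_b in the frame of row_large between -0.085 and 0.085 m and z of spool_large_b in the frame of row_large between -0.004 and 0.004 m); the robot touches nothing.
It fails at once if one of the other sewing things is moved more than 5 cm (distance of any of shears, pincushion, tape_measure, thimble, chalk, seam_ripper, button_tin from where it was at the start of the episode above 0.05 m).
Of spool_small_a, spool_medium_a, spool_large_a, spool_small_b, spool_medium_b, spool_large_b only 4 to 6 are there at a start; the rules pass over those that are not, and their reading is None.
At some moment in a run one of spool_small_a, spool_small_b, spool_medium_a, spool_medium_b, spool_large_a, spool_large_b may be knocked a few centimetres aside while the robot is not near it.
It also fails if it takes over 210 s, if anything falls off the work surface, if the arm or the gripper's body presses on something with over 40 N, if the wrist force passes 120 N, or if a joint passes its speed limit or range.

## Working session

There is one attempt and no reset: what is moved stays moved. The work goes in short steps, Python scripts to look and compute and a shell command to move; the robot and the scene stay as the last step left them, time stands still between calls to the robot, and variables do not carry over. Pictures are saved under pics/ and viewed, at most 14 in all, crops included, and the job is handed in when it is done.

```bash
ls; mkdir -p pics; python3 - <<'E'
from cell import state, imaging, job
import cv2, numpy as np
s=state(); print({k:np.round(v,3).tolist() for k,v in s.items()})
for n in("top","side","wrist"):
    c=imaging.get_calibration(n); R=cv2.Rodrigues(np.array(c["rvec"]))[0]; print(n,c, -R.T@np.array(c["tvec"]))
    cv2.imwrite(f"pics/{n}0.png",imaging.camera(n)[...,::-1])
E
```

```text
pics
{'clock': 0.0, 'joints': [-1.246, 0.435, 0.025, 1.574, -0.012, 1.134, -0.075], 'joint_velocities': [0.001, -0.0, -0.0, -0.002, 0.001, -0.002, 0.0], 'joint_torque': [0.001, -66.786, 0.985, -31.445, -0.061, 0.043, 0.0], 'eef_pos': [0.259, 0.568, 0.404], 'ee_rot': [-3.14, 0.0, 2.714], 'force': [-0.109, -0.214, -0.477], 'wrist_torque': [-0.039, -0.029, -0.018], 'grasp_force': 0.0, 'width': 0.092}
top {'fx': 456.29162294793326, 'fy': 456.29162294793326, 'cx': 314.98459950556617, 'cy': 198.7140104052462, 'rvec': array([ 2.18973193, -2.12659381,  0.16396179]), 'tvec': array([-0.0407856 ,  0.60584604,  1.48573   ])} [ 0.39967973 -0.00189544  1.55446423]
side {'fx': 515.8515710665579, 'fy': 515.8515710665579, 'cx': 329.17793649646603, 'cy': 204.4864051905136, 'rvec': array([ 2.21172698, -0.21240581,  0.08780658]), 'tvec': array([-0.56505562,  0.14311203,  1.47369864])} [ 0.36785538 -1.1746317   0.99823814]
wrist {'fx': 299.37240728398314, 'fy': 299.37240728398314, 'cx': 314.7018161618362, 'cy': 204.27114687468884, 'rvec': array([-2.46151591, -1.58186544, -0.19553849]), 'tvec': array([-0.6246752 , -0.02998351,  0.38864399])} [0.1995007  0.59616375 0.38334126]
```

View pics/top0.png

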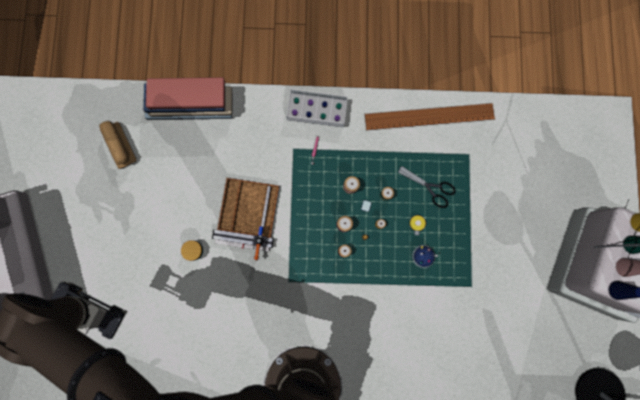

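View pics/side0.png

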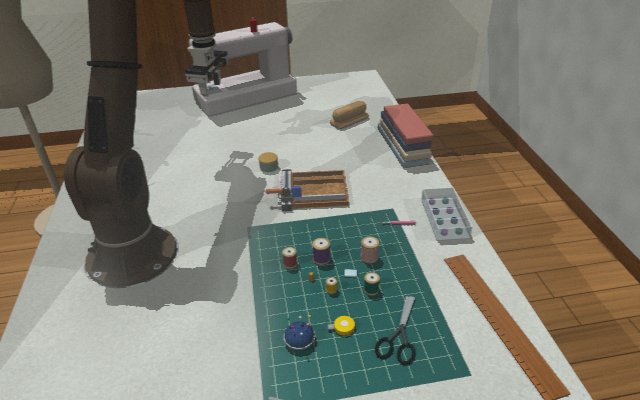

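The top view shows the tray at (247,212) with the clamp at (262,243). There are five spools: pink L (352,184), purple L (345,223), red M (345,251), teal M (388,193) and yellow S (381,223). No navy spool is visible.

```bash
cat > h.py <<'E'
from cell import state, imaging, job
import cv2, numpy as np
from scipy.spatial.transform import Rotation as Ro
def cal(n):
    c=imaging.get_calibration(n); R=cv2.Rodrigues(np.array(c["rvec"]))[0]
    return c,R,np.array(c["tvec"])
def cast(c,uv,z):
    c,R,t=c; o=-R.T@t
    d=R.T@np.array([(uv[0]-c["cx"])/c["fx"],(uv[1]-c["cy"])/c["fy"],1.])
    return o+d*(z-o[2])/d[2]
def proj(c,P):
    c,R,t=c; p=R@np.array(P)+t
    return np.array([c["fx"]*p[0]/p[2]+c["cx"],c["fy"]*p[1]/p[2]+c["cy"]])
def grab(n,tag):
    c=cal(n); im=imaging.camera(n)[...,::-1].copy(); cv2.imwrite(f"pics/{tag}.png",im); return c,im
def tool(): # grasp-point position and yaw
    s=state(); R=Ro.from_euler('xyz',s["ee_rot"]).as_matrix(); return s,np.array(s["eef_pos"])+R[:,2]*.159
E
python3 - <<'E'
from h import *
c=cal("top")
for n,uv,z in [("pink",(352,184),.058),("purple",(345,223),.058),("red",(345,251),.046),("teal",(388,193),.046),("yel",(381,223),.034),("tray",(248,208),.018),("lever",(262,241),.056)]: print(n,cast(c,uv,z).round(3))
E
```

```text
pink [ 0.658 -0.145  0.058]
purple [ 0.527 -0.124  0.058]
red [ 0.436 -0.127  0.046]
teal [ 0.633 -0.267  0.046]
yel [ 0.533 -0.246  0.034]
tray [0.571 0.202 0.018]
lever [0.46  0.146 0.056]
```

View pics/wrist0.png

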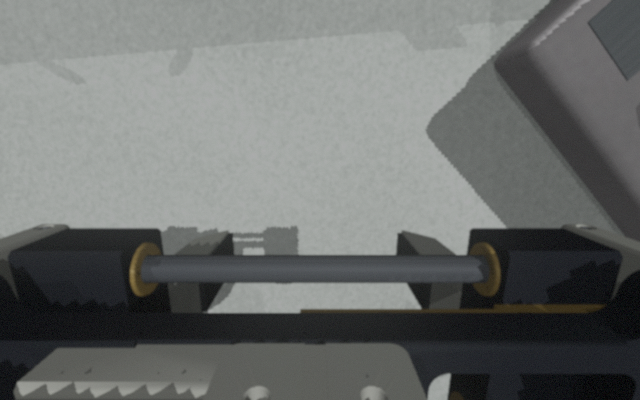

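The wrist camera can see the area on the tool +x side, in rows 0–220. I'll move it over the tray, with the tool yaw aligned to about 3.0 rad.

```bash
python3 -m creep '[[0.24,-0.26,-0.05,0,0,0.0125],[0.24,-0.26,-0.05,0,0,0.0125],[0.24,-0.26,-0.05,0,0,0.0125],[0.24,-0.26,-0.05,0,0,0.0125],[0.24,-0.26,-0.05,0,0,0.0125]]'
python3 -m creep '[[0.24,-0.26,-0.05,0,0,0.0125],[0.24,-0.26,-0.05,0,0,0.0125],[0.24,-0.26,-0.05,0,0,0.0125],[0.24,-0.26,-0.05,0,0,0.0125],[0.24,-0.26,-0.05,0,0,0.0125]]'
python3 -m creep '[[0.24,-0.26,-0.05,0,0,0.0125],[0.24,-0.26,-0.05,0,0,0.0125],[0.24,-0.26,-0.05,0,0,0.0125],[0.24,-0.26,-0.05,0,0,0.0125],[0.24,-0.26,-0.05,0,0,0.0125]]'
python3 -m creep '[[0,0,0,0,0,0],[0,0,0,0,0,0]]'
python3 -c "
from h import *
grab('wrist','w1')"
```

```text
clock: 0.65
eef_pos: [0.3801, 0.4375, 0.3794]
ee_rot: [-3.141, -0.0, 2.813]
force: [0.2, 0.4, 0.3]
width: 0.0921
grasp_force: 0.0
clock: 1.15
eef_pos: [0.5001, 0.3075, 0.3544]
ee_rot: [-3.141, -0.0, 2.911]
force: [0.1, 0.7, 0.2]
width: 0.0916
grasp_force: 0.0
clock: 1.65
eef_pos: [0.6201, 0.1775, 0.3293]
ee_rot: [-3.141, -0.0, 3.009]
force: [1.0, 0.6, -0.1]
width: 0.0921
grasp_force: 0.0
clock: 1.85
eef_pos: [0.6196, 0.1778, 0.3291]
ee_rot: [-3.141, -0.001, 3.006]
force: [-0.7, -0.5, 0.1]
width: 0.0919
grasp_force: 0.0
```

View pics/w1.png

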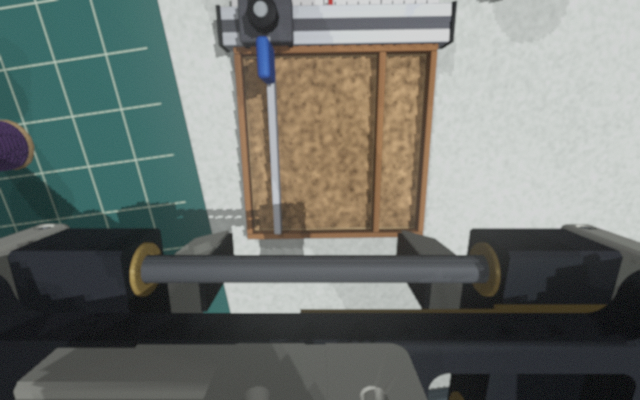

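The wrist view shows the tray (240–435, 45–235), the hub at (262,10), the blue fin at (265,62) and the red mark at (331,2). The lever and scale are cut off at the top edge, so I'll shift 80 mm towards the robot.

```bash
python3 -m creep '[[-0.25,0,0,0,0,0],[-0.25,0,0,0,0,0],[-0.3,0,0,0,0,0],[0,0,0,0,0,0],[0,0,0,0,0,0]]'
python3 - <<'E'
from h import *
c,im=grab('wrist','w2')
cv2.imwrite('pics/w2c.png',cv2.resize(im[30:180,190:480],None,fx=2.7,fy=2.7,interpolation=cv2.INTER_CUBIC))
hsv=cv2.cvtColor(im,cv2.COLOR_BGR2HSV)
for n,lo,hi,z in [("mark",(172,120,80),(180,255,255),.014),("mark0",(0,170,80),(5,255,255),.014),("orange",(6,170,100),(16,255,255),.056),("blue",(105,150,60),(125,255,255),.06)]:
    m=cv2.inRange(hsv,lo,hi); k,l,st,ce=cv2.connectedComponentsWithStats(m)
    for i in range(1,k):
        if st[i,4]>12: print(n,st[i],ce[i].round(1),cast(c,ce[i],z).round(4))
E
```

```text
clock: 2.4
eef_pos: [0.5385, 0.1801, 0.3303]
ee_rot: [3.141, 0.0, 3.011]
force: [0.6, 0.1, 0.6]
width: 0.0919
grasp_force: 0.0
mark [  0 121  13  23 132] [  4.9 132.1] [ 0.438  -0.1053  0.014 ]
mark [  6 140   3   6  13] [  7.1 142.3] [ 0.4475 -0.107   0.014 ]
blue [273 145  10  33 286] [277.5 160.9] [0.4954 0.1554 0.06  ]
```

View pics/w2c.png

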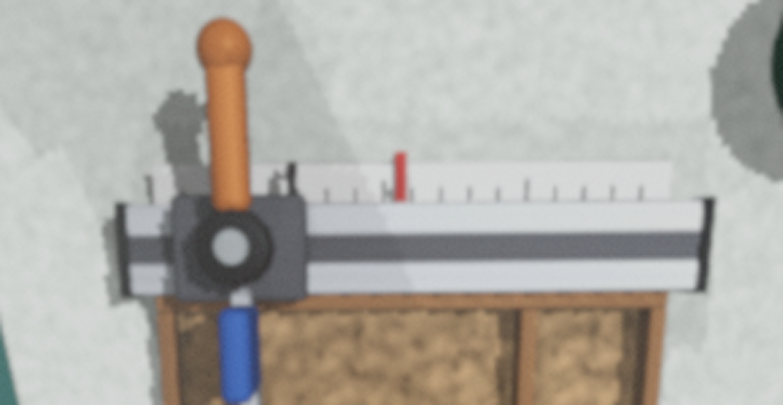

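The crop shows the hub at crop (231,247), the ball at (224,43), the black pointer at (292,180), the red mark at (400,180) and the blue fin at (239,355).

```bash
python3 - <<'E'
from h import *
c=cal('wrist'); f=lambda u,v,z:cast(c,(u/2.7+190,v/2.7+30),z)
P=dict(hub=f(231,247,.056),ball=f(224,43,.05),ptr=f(292,185,.013),mark=f(400,185,.013),
 tl=f(122,297,.022),tr=f(705,290,.022),wl=f(160,297,.018),wr=f(665,293,.018),fin=f(239,312,.06))
for k,v in P.items(): print(k,v.round(4))
im=cv2.imread('pics/w2.png')
for a,b in (("tl","tr"),("wl","wr")):
    d=P[b]-P[a]; print("yaw",np.arctan2(-d[0],d[1]),"len",np.linalg.norm(d))
d=P['mark']-P['ptr'];print(np.linalg.norm(d[:2]),np.arctan2(-d[0],d[1]))
E
```

```text
hub [0.4648 0.1582 0.056 ]
ball [0.4076 0.1648 0.05  ]
ptr [0.4455 0.1774 0.013 ]
mark [0.4505 0.2146 0.013 ]
tl [0.4751 0.1137 0.022 ]
tr [0.4995 0.315  0.022 ]
wl [0.4769 0.126  0.018 ]
wr [0.499  0.3027 0.018 ]
fin [0.484 0.158 0.06 ]
yaw -0.12063192029916979 len 0.20271372995504433
yaw -0.12462550526088396 len 0.17812430143043143
0.03751468224585258 -0.1321972368304536
```

```bash
python3 - <<'E'
from h import *
s,g=tool(); print(np.round(s["joints"],3), g.round(4))
c,R,t=cal('wrist'); print((R.T@[0,0,1]).round(3))
E
```

```text
[-0.461  0.415  0.062  1.81  -0.032  0.916  1.054] [0.5395 0.1799 0.1713]
[ 0.244 -0.031 -0.969]
```

```bash
R='[-0.0515,-0.007,0,0,0,-0.0868]'; for i in 1; do :; done
python3 -m creep '[[-0.0515,-0.007,0,0,0,-0.0868],[-0.0515,-0.007,0,0,0,-0.0868],[-0.0515,-0.007,0,0,0,-0.0868],[-0.0515,-0.007,0,0,0,-0.0868],[-0.0515,-0.007,0,0,0,-0.0868]]' >/dev/null
python3 -m creep '[[-0.0515,-0.007,0,0,0,-0.0868],[-0.0515,-0.007,0,0,0,-0.0868],[-0.0515,-0.007,0,0,0,-0.0868],[-0.0515,-0.007,0,0,0,-0.0868],[-0.0515,-0.007,0,0,0,-0.0868]]' >/dev/null
python3 -m creep '[[-0.0515,-0.007,0,0,0,-0.0868],[-0.0515,-0.007,0,0,0,-0.0868],[-0.0515,-0.007,0,0,0,-0.0868],[-0.0515,-0.007,0,0,0,-0.0868],[-0.0515,-0.007,0,0,0,-0.0868]]' >/dev/null
python3 -m creep '[[-0.0515,-0.007,0,0,0,-0.0868],[-0.0515,-0.007,0,0,0,-0.0868],[-0.0515,-0.007,0,0,0,-0.0868],[-0.0515,-0.007,0,0,0,-0.0868],[-0.0515,-0.007,0,0,0,-0.0868]]'
python3 -m creep '[[-0.0515,-0.007,0,0,0,-0.0868],[-0.0515,-0.007,0,0,0,-0.0868],[-0.0515,-0.007,0,0,0,-0.0868],[0,0,0,0,0,0],[0,0,0,0,0,0]]' 40
python3 - <<'E'
from h import *
c,im=grab('wrist','w3'); print(state()["joints"])
cv2.imwrite('pics/w3c.png',cv2.resize(im[60:300,170:490],None,fx=2.5,fy=2.5,interpolation=cv2.INTER_CUBIC))
E
```

```text
clock: 4.45
eef_pos: [0.437, 0.1652, 0.33]
ee_rot: [3.141, -0.001, 0.276]
force: [-0.3, 0.6, 0.4]
width: 0.0918
grasp_force: 0.0
clock: 4.95
eef_pos: [0.4215, 0.1631, 0.33]
ee_rot: [3.141, -0.001, -0.123]
force: [0.5, -0.3, 0.7]
width: 0.0564
grasp_force: 0.0
[-1.16403242  0.30537399  0.85459437  2.12125718 -0.30900688  0.8395244
 -1.81735613]
```

View pics/w3c.png

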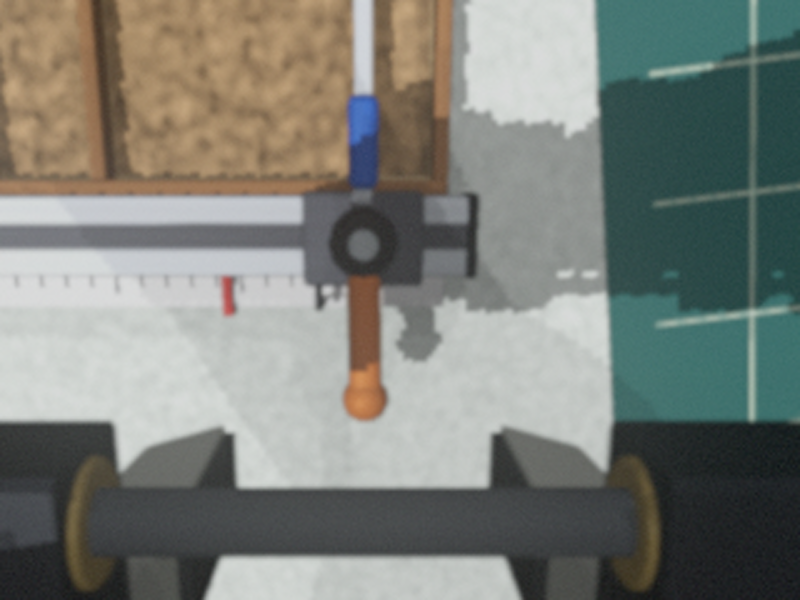

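In the crop the hub is at (363,243), the ball at (365,399), the pointer at (319,297) and the mark at (229,295). The fingers sit behind the ball.

```bash
python3 - <<'E'
from h import *
c=cal('wrist'); f=lambda u,v,z:cast(c,(u/2.5+170,v/2.5+60),z)
P=dict(hub=f(363,243,.056),ball=f(365,399,.050),ptr=f(319,295,.013),mark=f(229,295,.013),fin=f(363,112,.06),wr=f(447,190,.018),wl=f(95,190,.018))
for k,v in P.items(): print(k,v.round(4))
d=P['mark']-P['ptr'];print(np.linalg.norm(d[:2]),np.arctan2(-d[0],d[1]))
d=P['wl']-P['wr'];print(np.linalg.norm(d[:2]),np.arctan2(-d[0],d[1]))
s,g=tool();print(g)
hsv=cv2.cvtColor(cv2.imread('pics/w3.png'),cv2.COLOR_BGR2HSV)
m=cv2.inRange(hsv,(0,120,60),(16,255,255)); k,l,st,ce=cv2.connectedComponentsWithStats(m)
for i in range(1,k):
    if st[i,4]>20: print(st[i],ce[i].round(1))
E
```

```text
hub [0.4636 0.1579 0.056 ]
ball [0.4073 0.1641 0.05  ]
ptr [0.4413 0.1783 0.013 ]
mark [0.4458 0.214  0.013 ]
fin [0.5048 0.1528 0.06  ]
wr [0.4759 0.1242 0.018 ]
wl [0.4925 0.2568 0.018 ]
0.035966746110025406 -0.12404293076042863
0.13363903293274815 -0.12410190567138495
[0.42162525 0.16294275 0.17094592]
[196   0  13  75 317] [202.4  31.3]
[346   0   5  15  35] [348.4   6.5]
[584 123  19  13  36] [592.6 127.9]
[613 123  23  41 102] [620. 142.]
[580 137  17  25  45] [585.  151.9]
[308 171  16  56 567] [315.5 200.1]
[260 172   3  13  26] [260.7 178. ]
```

```bash
python3 -m creep '[[0.05,0,-0.25,0,0,0],[0,0,-0.25,0,0,0],[0,0,-0.25,0,0,0],[0,0,-0.2,0,0,0],[0,0,-0.22,0,0,0]]' 40 20
python3 -m creep '[[0,0,0,0,0,0],[0,0,0,0,0,0],[0,0,0,0,0,0],[0,0,0,0,0,0],[0,0,0,0,0,0]]' 5 20
python3 -m creep '[[0,0,0,0,0,0],[0,0,0,0,0,0]]'
```

```text
clock: 5.5
eef_pos: [0.4265, 0.1627, 0.2119]
ee_rot: [-3.141, -0.0, -0.125]
force: [0.0, 0.6, 0.6]
width: 0.0401
grasp_force: 0.0
clock: 6.0
eef_pos: [0.4262, 0.1624, 0.2135]
ee_rot: [-3.141, -0.001, -0.127]
force: [-1.5, -2.8, 5.0]
width: 0.0116
grasp_force: 20.0
clock: 6.2
eef_pos: [0.4262, 0.1624, 0.2135]
ee_rot: [-3.141, -0.001, -0.128]
force: [-0.3, -3.6, 8.2]
width: 0.0119
grasp_force: 20.0
```

```bash
python3 - <<'E'
import numpy as np
h=np.array([.464,.158]);v=np.array([.4262,.1624])-h
p=[Rm@v for a in np.arange(0,.81,.1) for Rm in [np.array([[np.cos(a),-np.sin(a)],[np.sin(a),np.cos(a)]])]]
print((np.diff(p,axis=0)*10).round(3))
E
```

```text
[[-0.003 -0.038]
 [ 0.001 -0.038]
 [ 0.005 -0.038]
 [ 0.009 -0.037]
 [ 0.012 -0.036]
 [ 0.016 -0.035]
 [ 0.019 -0.033]
 [ 0.023 -0.031]]
```

```bash
python3 -m creep '[[-0.003,-0.038,0,0,0,0.0637],[0.001,-0.038,0,0,0,0.0637],[0.005,-0.038,0,0,0,0.0637],[0.009,-0.037,0,0,0,0.0637]]'
python3 -m creep '[[0.012,-0.036,0,0,0,0.0637],[0.016,-0.035,0,0,0,0.0637],[0.019,-0.033,0,0,0,0.0637],[0.023,-0.031,0,0,0,0.0637],[0,0,0,0,0,0]]'
python3 -m creep '[[0,0,0,0,0,0],[0,0,0,0,0,0],[0,0,0,0,0,0]]'
python3 - <<'E'
from h import *
c,im=grab('wrist','w4'); print(state()["joints"])
cv2.imwrite('pics/w4c.png',cv2.resize(im,None,fx=1.25,fy=1.25,interpolation=cv2.INTER_CUBIC))
E
```

```text
clock: 6.6
eef_pos: [0.4273, 0.1476, 0.2134]
ee_rot: [-3.141, -0.001, 0.277]
force: [-0.9, 1.2, 4.9]
width: 0.0116
grasp_force: 20.0
clock: 7.1
eef_pos: [0.4344, 0.134, 0.2134]
ee_rot: [-3.141, -0.001, 0.675]
force: [-1.5, -0.1, 5.4]
width: 0.0116
grasp_force: 20.0
clock: 7.4
eef_pos: [0.4342, 0.1343, 0.2133]
ee_rot: [3.141, -0.001, 0.67]
force: [-0.6, -0.8, 8.2]
width: 0.0115
grasp_force: 20.0
[-0.73039649  0.46456476  0.41105494  2.20396361 -0.35961272  0.53441748
 -0.94653182]
```

View pics/w4c.png

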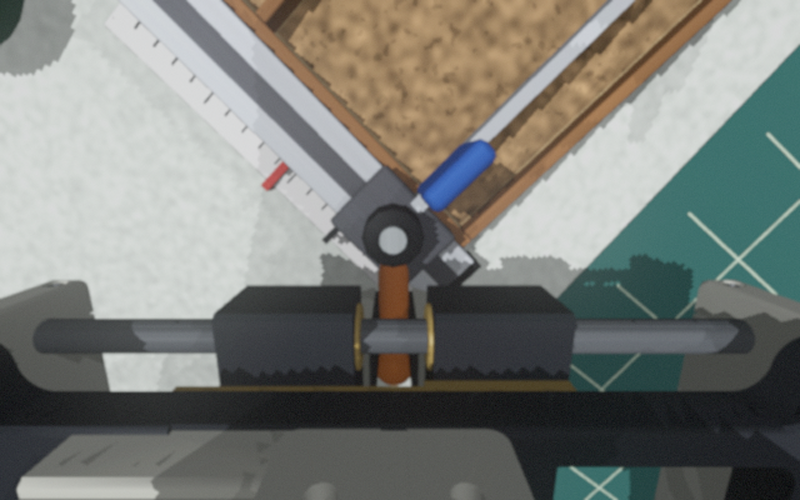

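The lever is at about 0.8 rad. The pointer is at (331,236) and the mark at (275,177) in the 1.25x picture, and both stay visible while I hold the lever.

```bash
cat >> h.py <<'E'
def pm(c,p,m,z=.014,yaw=-.124):
    P,M=cast(c,p,z),cast(c,m,z); d=(M-P)[:2]; ty=np.array([-np.sin(yaw),np.cos(yaw)]); tx=np.array([np.cos(yaw),np.sin(yaw)])
    return P.round(4),M.round(4),"dy",d@ty,"dx",d@tx
E
python3 - <<'E'
from h import *
c=cal('wrist'); im=cv2.imread('pics/w4.png')
for z in(.012,.016):print(pm(c,(331/1.25,236/1.25),(275/1.25,177/1.25),z))
print(cast(c,(393/1.25,240/1.25),.056))
h=cv2.cvtColor(im,cv2.COLOR_BGR2HSV); m=cv2.inRange(h,(165,110,60),(180,255,255))|cv2.inRange(h,(0,130,60),(4,255,255))
k,l,st,ce=cv2.connectedComponentsWithStats(m); print([(st[i],ce[i].round(1)) for i in range(1,k) if st[i,4]>15])
m=cv2.inRange(h,(0,0,0),(180,255,60))[170:200,240:285]; print(*[''.join('#' if x else '.' for x in r) for r in m],sep='\n')
E
```

```text
(array([0.4387, 0.1774, 0.012 ]), array([0.4453, 0.2149, 0.012 ]), 'dy', np.float64(0.038032217571336395), 'dx', np.float64(0.001868568390880553))
(array([0.4397, 0.1774, 0.016 ]), array([0.4462, 0.2141, 0.016 ]), 'dy', np.float64(0.03719037969560851), 'dx', np.float64(0.001827207887988965))
[0.46334547 0.1579384  0.056     ]
[(array([212, 132,  17,  19,  96], dtype=int32), array([220.1, 140.5]))]
.............................................
.............................................
.............................................
.............................................
.............................................
.............................................
.............................................
.............................................
.............................................
.............................................
.............................................
.............................................
.............................................
.............................................
.............................................
.............................................
.............................................
.............................................
.............................................
.............................................
.............................................
.............................................
.............................................
.............................................
.............................................
.............................................
.............................................
.............................................
.............................................
.............................................
```

```bash
python3 -m creep '[[0.0074,0.0595,0,0,0,0],[0.0074,0.0595,0,0,0,0],[0.0074,0.0595,0,0,0,0],[0.0074,0.0595,0,0,0,0],[0.0074,0.0595,0,0,0,0]]'
python3 -m creep '[[0.0074,0.0595,0,0,0,0],[0,0,0,0,0,0],[0,0,0,0,0,0],[0,0,0,0,0,0]]'
python3 - <<'E'
from h import *
c,im=grab('wrist','w5'); print(cast(c,(393/1.25,240/1.25),.056))
cv2.imwrite('pics/w5c.png',cv2.resize(im[120:240,230:370],None,fx=5,fy=5,interpolation=cv2.INTER_CUBIC))
E
```

```text
clock: 7.95
eef_pos: [0.4377, 0.1635, 0.2133]
ee_rot: [3.141, -0.0, 0.669]
force: [-2.4, -3.9, 10.0]
width: 0.0118
grasp_force: 20.0
clock: 8.35
eef_pos: [0.4385, 0.1704, 0.2134]
ee_rot: [-3.141, -0.001, 0.671]
force: [-2.1, 1.0, 7.9]
width: 0.0118
grasp_force: 20.0
[0.46760754 0.19410377 0.056     ]
```

View pics/w5c.png

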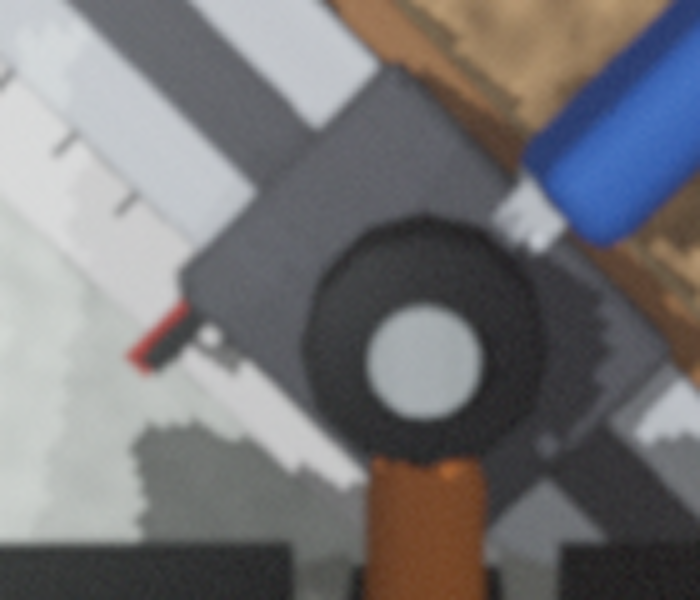

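The black pointer now overlaps the red clip. Its centre is at about crop (177,344) and is about 1.2 mm short of the clip's middle. I'll nudge it across and then turn the lever back.

```bash
python3 -m creep '[[0.0015,0.012,0,0,0,0],[0,0,0,0,0,0],[0,0,0,0,0,0],[0,0,0,0,0,0]]'
python3 -m creep '[[-0.023,0.031,0,0,0,-0.0637],[-0.019,0.033,0,0,0,-0.0637],[-0.016,0.035,0,0,0,-0.0637],[-0.012,0.036,0,0,0,-0.0637],[-0.009,0.037,0,0,0,-0.0637]]'
python3 -m creep '[[-0.005,0.038,0,0,0,-0.0637],[-0.001,0.038,0,0,0,-0.0637],[0.003,0.038,0,0,0,-0.0637],[0.004,0.011,0,0,0,-0.018],[0,0,0,0,0,0]]'
python3 -m creep '[[0,0,0,0,0,0],[0,0,0,0,0,0],[0,0,0,0,0,0]]'
python3 - <<'E'
from h import *
c,im=grab('wrist','w6')
cv2.imwrite('pics/w6c.png',cv2.resize(im[100:250,170:370],None,fx=4,fy=4,interpolation=cv2.INTER_CUBIC))
E
```

```text
clock: 8.8
eef_pos: [0.4386, 0.1709, 0.2133]
ee_rot: [3.142, -0.0, 0.67]
force: [-2.5, -2.5, 9.9]
width: 0.0118
grasp_force: 20.0
clock: 9.3
eef_pos: [0.4309, 0.1879, 0.2134]
ee_rot: [3.142, -0.001, 0.165]
force: [-0.5, -4.1, 8.2]
width: 0.0117
grasp_force: 20.0
clock: 9.8
eef_pos: [0.4309, 0.1995, 0.2133]
ee_rot: [3.14, -0.001, -0.16]
force: [-2.3, -7.8, 13.1]
width: 0.012
grasp_force: 20.3
clock: 10.1
eef_pos: [0.4309, 0.1994, 0.2133]
ee_rot: [3.141, -0.001, -0.16]
force: [-2.1, -7.2, 12.1]
width: 0.0117
grasp_force: 20.2
```

View pics/w6c.png

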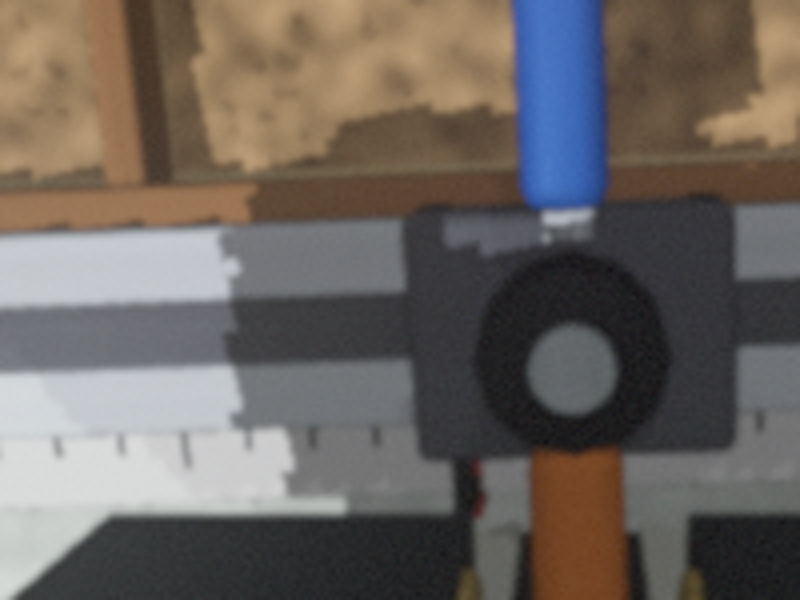

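The pointer is at crop (465,487) and the visible red sliver is at (479,487). That puts the pointer about 1 mm past the clip's middle, within the ±3 mm limit, and the lever is back at its stop. I'll release, rise and check.

```bash
python3 -m creep '[[0,0,0,0,0,0],[0,0,0,0,0,0],[0,0,0.15,0,0,0.023],[0,0,0.3,0,0,0],[0,0,0.4,0,0,0]]' 40
python3 -m creep '[[-0.1,0,0.2,0,0,0],[-0.1,0,0.2,0,0,0],[0,0,0,0,0,0],[0,0,0,0,0,0]]' 91
python3 - <<'E'
from h import *
c,im=grab('wrist','w7'); grab('top','t7')
cv2.imwrite('pics/w7c.png',cv2.resize(im[0:220,150:450],None,fx=2.6,fy=2.6,interpolation=cv2.INTER_CUBIC))
E
```

```text
clock: 10.65
eef_pos: [0.4301, 0.2008, 0.2977]
ee_rot: [3.139, 0.002, -0.121]
force: [0.4, 1.1, 0.3]
width: 0.0397
grasp_force: 0.0
clock: 11.05
eef_pos: [0.4107, 0.2012, 0.3378]
ee_rot: [-3.14, -0.0, -0.119]
force: [0.2, 0.4, 0.0]
width: 0.0675
grasp_force: 0.0
```

View pics/w7c.png

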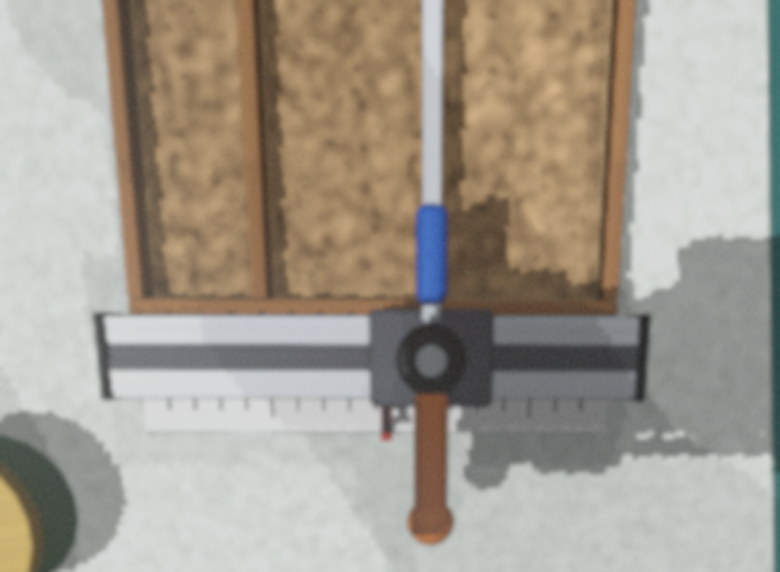

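The pointer (387,420) sits directly over the red clip (386,436), and the lever is aligned and tight. Next I'll compute the row centres and move over the spools to measure them.

```bash
python3 - <<'E'
from h import *
c=cal('wrist'); f=lambda u,v,z:cast(c,(u/2.6+150,v/2.6),z)
L,R=f(131,306,.018),f(617,306,.018); L2=f(105,0,.018);R2=f(635,0,.018); hub=f(431,360,.056);mk=f(386,425,.014)
wall=[f(247,60,.018),f(262,285,.018)];pan=[f(432,60,.024),f(432,190,.024)]
d=L-R;print('near',L,R,np.linalg.norm(d),np.arctan2(-d[0],d[1]))
yaw=-.124;tx=np.array([np.cos(yaw),np.sin(yaw)]);ty=np.array([-np.sin(yaw),np.cos(yaw)])
o=((L+R)/2)[:2]+.091*tx; print('tray',o)
for n,p in dict(L2=L2,R2=R2,L=L,R=R,hub=hub,mark=mk,w0=wall[0],w1=wall[1],p0=pan[0],p1=pan[1]).items(): print(n,((p[:2]-o)@tx).round(4),((p[:2]-o)@ty).round(4))
s,g=tool();print(g,np.round(s['joints'],2))
E
```

```text
near [0.49873712 0.30088414 0.018     ] [0.47720304 0.12313468 0.018     ] 0.17904912246557195 -0.12056096888404409
tray [0.57827137 0.20075431]
L2 0.0078 0.0893
R2 0.0084 -0.0893
L -0.0913 0.0895
R -0.0907 -0.0895
hub -0.1091 -0.0209
mark -0.1352 -0.0038
w0 -0.0101 0.0424
w1 -0.0838 0.0409
p0 -0.0117 -0.021
p1 -0.0522 -0.0212
[0.41065296 0.20073511 0.17807894] [-1.26  0.31  0.87  2.1  -0.31  0.86 -1.9 ]
```

```bash
python3 -m creep '[[0.05,-0.32,0.12,0,0,0],[0.05,-0.32,0.12,0,0,0],[0.05,-0.32,0.12,0,0,0],[0.05,-0.32,0.12,0,0,0],[0.05,-0.32,0.12,0,0,0]]' 91 >/dev/null
python3 -m creep '[[0.05,-0.32,0.12,0,0,0],[0.05,-0.32,0.12,0,0,0],[0.05,-0.32,0.12,0,0,0],[0.05,-0.32,0.12,0,0,0],[0.05,-0.32,0.12,0,0,0]]' >/dev/null
python3 -m creep '[[0.05,-0.32,0.12,0,0,0],[0.05,-0.32,0.12,0,0,0],[0,0,0,0,0,0],[0,0,0,0,0,0]]'
python3 - <<'E'
from h import *
c,im=grab('wrist','w8'); print(np.round(state()["joints"],2))
cv2.imwrite('pics/w8c.png',im)
E
```

```text
clock: 12.55
eef_pos: [0.4708, -0.1841, 0.481]
ee_rot: [3.141, 0.001, -0.123]
force: [-0.1, 0.1, -0.2]
width: 0.0911
grasp_force: 0.0
[-0.58  0.25  1.07  1.8  -0.24  1.23 -1.13]
```

View pics/w8c.png

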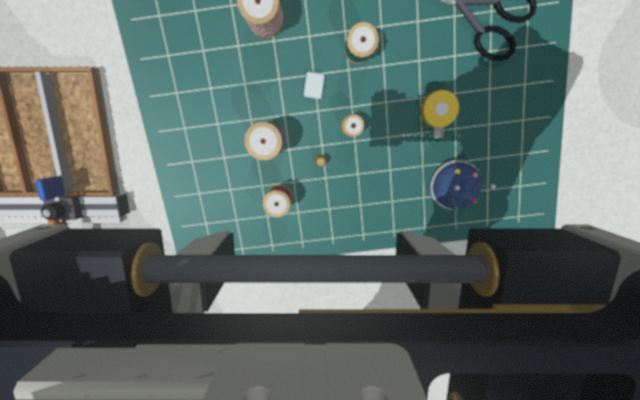

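Spool tops in the wrist image: pink (259,7), teal (363,40), yellow (353,126), purple (264,141), red (277,204). The chalk is at (314,85) and the thimble at (320,160). There is no navy spool.

```bash
cat > meas.py <<'E'
from h import *
import sys
# refine tops: white/bright rim disc centroid near a guess. args: tag then name,u,v,z ...
def tops(im,c,items):
    h=cv2.cvtColor(im,cv2.COLOR_BGR2HSV); m=cv2.inRange(h,(0,0,150),(30,140,255)); m=cv2.morphologyEx(m,cv2.MORPH_CLOSE,np.ones((7,7)))
    k,l,st,ce=cv2.connectedComponentsWithStats(m)
    for n,u,v,z in items:
        i=min((i for i in range(1,k) if st[i,4]>60),key=lambda i:np.hypot(*(ce[i]-(u,v))))
        print(n,st[i].tolist(),ce[i].round(1),cast(c,ce[i],z).round(4),"guess",cast(c,(u,v),z).round(4))
E
python3 - <<'E'
from meas import *
c=cal('wrist'); im=cv2.imread('pics/w8.png')
tops(im,c,[("pink",259,7,.058),("teal",363,40,.046),("yel",353,126,.034),("purple",264,141,.058),("red",277,204,.046)])
print("thimble",cast(c,(320,160),.02),"chalk",cast(c,(314,85),.008))
for Y,X in [(-.0545,.045),(-.0545,-.03),(.0105,.045),(.0105,-.03),(.065,0)]:
    a=-.122; print(X,Y,[round(.578+X*np.cos(a)-Y*np.sin(a),4),round(.201+X*np.sin(a)+Y*np.cos(a),4)])
E
```

```text
pink [237, 0, 42, 34, 518] [257.5  15.5] [ 0.673  -0.1384  0.058 ] guess [ 0.6816 -0.1416  0.058 ]
teal [347, 22, 31, 35, 569] [362.2  39.1] [ 0.6353 -0.2623  0.046 ] guess [ 0.6342 -0.2632  0.046 ]
yel [342, 115, 22, 22, 370] [352.6 125.2] [ 0.533  -0.2425  0.034 ] guess [ 0.5319 -0.243   0.034 ]
purple [244, 122, 38, 38, 604] [262.5 140.7] [ 0.5278 -0.1203  0.058 ] guess [ 0.5273 -0.1222  0.058 ]
red [263, 191, 27, 26, 568] [275.9 203.4] [ 0.4388 -0.1228  0.046 ] guess [ 0.4378 -0.1242  0.046 ]
thimble [ 0.48965354 -0.19253305  0.02      ] chalk [ 0.59416193 -0.1964677   0.008     ]
0.045 -0.0545 [np.float64(0.616), np.float64(0.1414)]
-0.03 -0.0545 [np.float64(0.5416), np.float64(0.1506)]
0.045 0.0105 [np.float64(0.6239), np.float64(0.2059)]
-0.03 0.0105 [np.float64(0.5495), np.float64(0.2151)]
0 0.065 [np.float64(0.5859), np.float64(0.2655)]
```

```bash
python3 -m creep '[[0.14,0.156,-0.45,0,0,0],[0.14,0.156,-0.45,0,0,0],[0.14,0.156,-0.45,0,0,0],[0.145,0.158,-0.45,0,0,0],[0,0,0,0,0,0]]' 91
python3 -m creep '[[0,0,-0.32,0,0,0],[0,0,-0.32,0,0,0],[0,0,-0.32,0,0,0],[0,0,0,0,0,0]]'
python3 -m creep '[[0,0,0,0,0,0],[0,0,0,0,0,0],[0,0,0,0,0,0],[0,0,0,0,0,0],[0,0,0,0,0,0]]' 40 15
python3 -m creep '[[0,0,0,0,0,0],[0,0,0,0,0,0],[0,0,0,0,0,0]]'
```

```text
clock: 13.1
eef_pos: [0.5269, -0.1154, 0.2954]
ee_rot: [-3.141, 0.011, -0.114]
force: [-0.8, 0.5, -0.1]
width: 0.0909
grasp_force: 0.0
clock: 13.5
eef_pos: [0.5259, -0.1196, 0.2034]
ee_rot: [-3.141, 0.006, -0.119]
force: [-0.6, 0.2, 0.2]
width: 0.0911
grasp_force: 0.0
clock: 14.0
eef_pos: [0.5276, -0.1208, 0.2064]
ee_rot: [-3.141, -0.001, -0.12]
force: [-0.5, -0.3, -0.5]
width: 0.0557
grasp_force: 0.0
clock: 14.3
eef_pos: [0.5275, -0.121, 0.2062]
ee_rot: [-3.141, -0.001, -0.12]
force: [-1.3, 0.8, 6.6]
width: 0.0498
grasp_force: 15.0
```

```bash
python3 -m creep '[[0,0,0.2,0,0,0],[0,0,0.35,0,0,0],[0,0,0.35,0,0,0],[0,0,0.3,0,0,0],[0.09,0.25,0,0,0,0]]' >/dev/null
python3 -m creep '[[0.1,0.27,0,0,0,0],[0.1,0.27,0,0,0,0],[0.1,0.27,0,0,0,0],[0.1,0.27,0,0,0,0],[0.1,0.27,0,0,0,0]]' >/dev/null
python3 -m creep '[[0.1,0.27,0,0,0,0],[0.1,0.27,0,0,0,0],[0.1,0.27,0,0,0,0],[0.095,0.202,0,0,0,0],[0,0,0,0,0,0]]' >/dev/null
python3 -m creep '[[0,0,-0.3,0,0,0],[0,0,-0.3,0,0,0],[0,0,0,0,0,0],[0,0,0,0,0,0]]'
```

```text
clock: 16.2
eef_pos: [0.6257, 0.1397, 0.266]
ee_rot: [3.141, 0.001, -0.121]
force: [0.2, -0.5, -0.8]
width: 0.0496
grasp_force: 15.0
```

```bash
python3 -m creep '[[0,0,-0.2,0,0,0],[0,0,-0.2,0,0,0],[0,0,-0.13,0,0,0],[0,0,0,0,0,0],[0,0,0,0,0,0]]'
python3 -m creep '[[0,0,-0.02,0,0,0],[0,0,0,0,0,0]]'
```

```text
clock: 16.7
eef_pos: [0.6263, 0.1401, 0.2138]
ee_rot: [-3.141, -0.001, -0.12]
force: [0.2, 1.4, 0.2]
width: 0.0499
grasp_force: 15.0
clock: 16.9
eef_pos: [0.6261, 0.1404, 0.2115]
ee_rot: [-3.141, -0.001, -0.12]
force: [-0.5, -0.2, -0.7]
width: 0.0496
grasp_force: 15.0
```

```bash
python3 -m creep '[[0,0,0,0,0,0],[0,0,0,0,0,0],[0,0,0.2,0,0,0],[0,0,0.35,0,0,0],[0,0,0.4,0,0,0]]' 64
python3 -m creep '[[0,0,0.4,0,0,0],[0,0,0.4,0,0,0],[0,0,0.25,0,0,0],[-0.08,-0.35,0,0,0,0],[-0.08,-0.35,0,0,0,0]]' 91 >/dev/null
python3 -m creep '[[-0.08,-0.35,0,0,0,0],[-0.08,-0.35,0,0,0,0],[-0.08,-0.35,0,0,0,0],[-0.08,-0.35,0,0,0,0],[-0.08,-0.35,0,0,0,0]]' >/dev/null
python3 -m creep '[[-0.1,-0.35,0,0,0,0],[0,0,0,0,0,0],[0,0,0,0,0,0]]'
python3 - <<'E'
from meas import *
c,im=grab('wrist','w9'); print(np.round(state()["joints"],2))
print([proj(c,p).round() for p in ([.67,-.14,.058],[.634,-.263,.046],[.533,-.243,.034])])
tops(im,c,[("pink",*proj(c,[.67,-.14,.058]),.058),("teal",*proj(c,[.634,-.263,.046]),.046),("yel",*proj(c,[.533,-.243,.034]),.034)])
E
```

```text
clock: 17.4
eef_pos: [0.6254, 0.1404, 0.3061]
ee_rot: [3.14, 0.002, -0.12]
force: [0.7, 0.1, 0.2]
width: 0.0639
grasp_force: 0.0
clock: 18.7
eef_pos: [0.5595, -0.1406, 0.4111]
ee_rot: [-3.141, -0.001, -0.122]
force: [-0.2, 0.7, -0.1]
width: 0.0911
grasp_force: 0.0
[-0.51  0.47  0.97  1.74 -0.42  1.16 -1.11]
[array([302.,  85.]), array([418., 106.]), array([401., 196.])]
pink [278, 39, 48, 56, 1062] [301.3  65.5] [ 0.6885 -0.1419  0.058 ] guess [ 0.67  -0.14   0.058]
teal [401, 86, 25, 24, 198] [410.5  95.4] [ 0.6464 -0.2554  0.046 ] guess [ 0.634 -0.263  0.046]
yel [388, 184, 27, 23, 448] [402.2 195. ] [ 0.5335 -0.244   0.034 ] guess [ 0.533 -0.243  0.034]
```

View pics/w9.png

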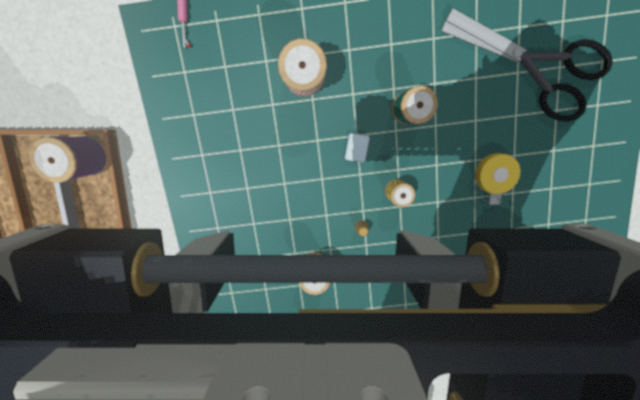

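The purple spool stands upright in the wide row at (55,160), leaning only by perspective. Pink is at (302,65), about 3 cm from its first reading, so it was the one knocked aside. Teal is at (420,104) and yellow at (402,196).

```bash
python3 -m creep '[[0.258,-0.003,-0.2,0,0,0],[0.258,-0.003,-0.2,0,0,0],[0.258,-0.003,-0.2,0,0,0],[0.258,-0.003,-0.2,0,0,0],[0.258,-0.003,-0.2,0,0,0]]' 91 >/dev/null
python3 -m creep '[[0,0,-0.26,0,0,0],[0,0,-0.26,0,0,0],[0,0,-0.26,0,0,0],[0,0,-0.26,0,0,0],[0,0,0,0,0,0]]'
python3 -m creep '[[0,0,0,0,0,0],[0,0,0,0,0,0],[0,0,0,0,0,0],[0,0,0,0,0,0],[0,0,0,0,0,0]]' 40 15
python3 -m creep '[[0,0,0,0,0,0],[0,0,0,0,0,0],[0,0,0,0,0,0]]'
```

```text
clock: 19.75
eef_pos: [0.6881, -0.1382, 0.2025]
ee_rot: [-3.14, 0.007, -0.117]
force: [-1.9, 0.4, 0.5]
width: 0.0913
grasp_force: 0.0
clock: 20.25
eef_pos: [0.689, -0.1412, 0.2075]
ee_rot: [-3.141, -0.001, -0.12]
force: [0.5, -0.4, -0.5]
width: 0.0555
grasp_force: 0.0
clock: 20.55
eef_pos: [0.689, -0.1414, 0.2073]
ee_rot: [3.141, -0.001, -0.12]
force: [0.1, -0.2, 5.1]
width: 0.0492
grasp_force: 15.0
```

```bash
python3 -m creep '[[0,0,0.2,0,0,0],[0,0,0.35,0,0,0],[0,0,0.35,0,0,0],[0,0,0.3,0,0,0],[-0.1115,0.263,0,0,0,0]]' >/dev/null
python3 -m creep '[[-0.1115,0.263,0,0,0,0],[-0.1115,0.263,0,0,0,0],[-0.1115,0.263,0,0,0,0],[-0.1115,0.263,0,0,0,0],[-0.1115,0.263,0,0,0,0]]' >/dev/null
python3 -m creep '[[-0.1115,0.263,0,0,0,0],[-0.1115,0.263,0,0,0,0],[-0.1115,0.263,0,0,0,0],[-0.1115,0.263,0,0,0,0],[-0.1115,0.263,0,0,0,0]]' >/dev/null
python3 -m creep '[[0,0,-0.3,0,0,0],[0,0,-0.2,0,0,0],[0,0,0,0,0,0],[0,0,0,0,0,0]]'
```

```text
clock: 22.45
eef_pos: [0.5662, 0.1479, 0.2769]
ee_rot: [3.141, 0.001, -0.12]
force: [-0.5, 0.2, 0.1]
width: 0.0498
grasp_force: 15.0
```

Positioned. I'll lower it, release, and rise. Next is red at (.4385,-.1235).

```bash
python3 -m creep '[[0,0,-0.25,0,0,0],[0,0,-0.25,0,0,0],[0,0,-0.14,0,0,0],[0,0,0,0,0,0],[0,0,0,0,0,0]]'
python3 -m creep '[[0,0,0,0,0,0],[0,0,0,0,0,0],[0,0,0.2,0,0,0],[0,0,0.35,0,0,0],[0,0,0.4,0,0,0]]' 64
python3 -m creep '[[-0.14,-0.3,0.2,0,0,0],[-0.14,-0.3,0,0,0,0],[-0.14,-0.3,0,0,0,0],[-0.14,-0.3,0,0,0,0],[-0.14,-0.3,0,0,0,0]]' 80 >/dev/null
python3 -m creep '[[-0.14,-0.3,0,0,0,0],[-0.14,-0.3,0,0,0,0],[-0.14,-0.3,0,0,0,0],[-0.15,-0.3,0,0,0,0],[0,0,0,0,0,0]]'
```

```text
clock: 22.95
eef_pos: [0.5667, 0.1479, 0.2137]
ee_rot: [-3.141, -0.001, -0.12]
force: [1.1, -0.2, -0.7]
width: 0.0496
grasp_force: 15.0
clock: 23.45
eef_pos: [0.5658, 0.1481, 0.3087]
ee_rot: [3.141, 0.001, -0.12]
force: [0.8, 0.7, 0.7]
width: 0.0639
grasp_force: 0.0
clock: 24.45
eef_pos: [0.437, -0.1257, 0.3286]
ee_rot: [-3.142, -0.001, -0.126]
force: [0.5, -0.4, 0.1]
width: 0.0803
grasp_force: 0.0
```

```bash
python3 -m creep '[[0,0,-0.4,0,0,0],[0,0,-0.4,0,0,0],[0,0,-0.3,0,0,0],[0,0,0,0,0,0],[0,0,0,0,0,0]]'
python3 -m creep '[[0,0,-0.17,0,0,0],[0,0,0,0,0,0]]'
python3 -m creep '[[0,0,0,0,0,0],[0,0,0,0,0,0],[0,0,0,0,0,0],[0,0,0,0,0,0],[0,0,0,0,0,0]]' 30 15
python3 -m creep '[[0,0,0,0,0,0],[0,0,0,0,0,0],[0,0,0,0,0,0]]'
```

```text
clock: 24.95
eef_pos: [0.4395, -0.122, 0.2184]
ee_rot: [3.141, 0.0, -0.12]
force: [0.5, 0.1, 0.3]
width: 0.0801
grasp_force: 0.0
clock: 25.15
eef_pos: [0.4397, -0.1216, 0.2015]
ee_rot: [-3.141, -0.001, -0.119]
force: [-0.4, -0.4, 0.9]
width: 0.0799
grasp_force: 0.0
clock: 25.65
eef_pos: [0.4393, -0.1218, 0.201]
ee_rot: [-3.142, -0.0, -0.12]
force: [0.4, -0.3, 0.3]
width: 0.0449
grasp_force: 0.2
clock: 25.95
eef_pos: [0.4393, -0.1219, 0.2009]
ee_rot: [-3.142, -0.0, -0.12]
force: [-0.3, 0.2, 5.4]
width: 0.0395
grasp_force: 15.0
```

```bash
python3 -m creep '[[0,0,0.2,0,0,0],[0,0,0.35,0,0,0],[0,0,0.35,0,0,0],[0,0,0.3,0,0,0],[0.137,0.275,0,0,0,0]]' >/dev/null
python3 -m creep '[[0.137,0.275,0,0,0,0],[0.137,0.275,0,0,0,0],[0.137,0.275,0,0,0,0],[0.137,0.275,0,0,0,0],[0.137,0.275,0,0,0,0]]' >/dev/null
python3 -m creep '[[0.137,0.275,0,0,0,0],[0.137,0.275,0,0,0,0],[0.137,0.275,0,0,0,0],[0.137,0.275,0,0,0,0],[0.137,0.275,0,0,0,0]]' >/dev/null
python3 -m creep '[[0.137,0.275,0,0,0,0],[0,0,-0.3,0,0,0],[0,0,-0.2,0,0,0],[0,0,0,0,0,0],[0,0,0,0,0,0]]'
```

```text
clock: 27.95
eef_pos: [0.6036, 0.2079, 0.2708]
ee_rot: [3.141, 0.001, -0.12]
force: [0.8, -0.4, -0.7]
width: 0.0394
grasp_force: 15.0
```

```bash
python3 -m creep '[[0,0,-0.25,0,0,0],[0,0,-0.25,0,0,0],[0,0,-0.14,0,0,0],[0,0,0,0,0,0],[0,0,0,0,0,0]]'
python3 -m creep '[[0,0,0,0,0,0],[0,0,0,0,0,0],[0,0,0.2,0,0,0],[0,0,0.35,0,0,0],[0,0,0.4,0,0,0]]' 54
python3 -m creep '[[0.022,-0.337,0.2,0,0,0],[0.022,-0.337,0,0,0,0],[0.022,-0.337,0,0,0,0],[0.022,-0.337,0,0,0,0],[0.022,-0.337,0,0,0,0]]' 80 >/dev/null
python3 -m creep '[[0.022,-0.337,0,0,0,0],[0.022,-0.337,0,0,0,0],[0.022,-0.337,0,0,0,0],[0.022,-0.337,0,0,0,0],[0.022,-0.337,0,0,0,0]]' >/dev/null
python3 -m creep '[[0.022,-0.337,0,0,0,0],[0.022,-0.337,0,0,0,0],[0.022,-0.337,0,0,0,0],[0.022,-0.337,0,0,0,0],[0,0,0,0,0,0]]' 80
python3 -m creep '[[0,0,0,0,0,0],[0,0,0,0,0,0]]'
```

```text
clock: 28.45
eef_pos: [0.6041, 0.2079, 0.2079]
ee_rot: [-3.141, -0.001, -0.12]
force: [-0.5, 0.3, -0.5]
width: 0.0397
grasp_force: 15.0
clock: 28.95
eef_pos: [0.6032, 0.2081, 0.3025]
ee_rot: [3.141, 0.001, -0.12]
force: [0.7, 0.7, -0.3]
width: 0.0544
grasp_force: 0.0
clock: 30.45
eef_pos: [0.6326, -0.2696, 0.323]
ee_rot: [3.137, -0.001, -0.127]
force: [0.0, -0.6, 0.4]
width: 0.0797
grasp_force: 0.0
clock: 30.65
eef_pos: [0.6347, -0.2625, 0.3218]
ee_rot: [-3.141, -0.0, -0.119]
force: [1.1, 0.5, -0.4]
width: 0.08
grasp_force: 0.0
```

Settled over teal, so I'll descend to TCP z 0.202.

```bash
python3 -m creep '[[0,0,-0.35,0,0,0],[0,0,-0.35,0,0,0],[0,0,-0.3,0,0,0],[0,0,-0.2,0,0,0],[0,0,0,0,0,0]]'
python3 -m creep '[[0,0,0,0,0,0],[0,0,0,0,0,0],[0,0,0,0,0,0],[0,0,0,0,0,0],[0,0,0,0,0,0]]' 30 15
python3 -m creep '[[0,0,0,0,0,0],[0,0,0,0,0,0],[0,0,0,0,0,0]]'
```

```text
clock: 31.15
eef_pos: [0.634, -0.261, 0.1988]
ee_rot: [-3.139, 0.005, -0.118]
force: [-0.6, -0.1, 0.6]
width: 0.0801
grasp_force: 0.0
clock: 31.65
eef_pos: [0.6345, -0.2637, 0.2024]
ee_rot: [3.142, -0.001, -0.12]
force: [0.4, 0.2, 0.2]
width: 0.0443
grasp_force: 0.0
clock: 31.95
eef_pos: [0.6345, -0.2637, 0.2022]
ee_rot: [3.141, -0.001, -0.12]
force: [-0.2, 0.6, 5.2]
width: 0.0396
grasp_force: 15.0
```

```bash
python3 -m creep '[[0,0,0.2,0,0,0],[0,0,0.35,0,0,0],[0,0,0.35,0,0,0],[0,0,0.3,0,0,0],[0,0,0,0,0,0]]' >/dev/null
python3 -m creep '[[-0.06,0.32,0,0,0,0],[-0.06,0.32,0,0,0,0],[-0.06,0.32,0,0,0,0],[-0.06,0.32,0,0,0,0],[-0.06,0.32,0,0,0,0]]' >/dev/null
python3 -m creep '[[-0.06,0.32,0,0,0,0],[-0.06,0.32,0,0,0,0],[-0.06,0.32,0,0,0,0],[-0.06,0.32,0,0,0,0],[-0.06,0.32,0,0,0,0]]' >/dev/null
python3 -m creep '[[-0.06,0.32,0,0,0,0],[-0.06,0.32,0,0,0,0],[-0.06,0.32,0,0,0,0],[-0.06,0.32,0,0,0,0],[-0.06,0.314,0,0,0,0]]' >/dev/null
python3 -m creep '[[0,0,-0.3,0,0,0],[0,0,-0.2,0,0,0],[0,0,0,0,0,0],[0,0,0,0,0,0]]'
```

```text
clock: 34.35
eef_pos: [0.5444, 0.2154, 0.2716]
ee_rot: [3.141, 0.001, -0.121]
force: [-0.3, -0.7, 0.8]
width: 0.0392
grasp_force: 15.0
```

```bash
python3 -m creep '[[0,0,-0.25,0,0,0],[0,0,-0.25,0,0,0],[0,0,-0.13,0,0,0],[0,0,0,0,0,0],[0,0,0,0,0,0]]'
python3 -m creep '[[0,0,0,0,0,0],[0,0,0,0,0,0],[0,0,0.2,0,0,0],[0,0,0.35,0,0,0],[0,0,0.4,0,0,0]]' 54
python3 -m creep '[[-0.008,-0.328,0.2,0,0,0],[-0.008,-0.328,0,0,0,0],[-0.008,-0.328,0,0,0,0],[-0.008,-0.328,0,0,0,0],[-0.008,-0.328,0,0,0,0]]' 68 >/dev/null
python3 -m creep '[[-0.008,-0.328,0,0,0,0],[-0.008,-0.328,0,0,0,0],[-0.008,-0.328,0,0,0,0],[-0.008,-0.328,0,0,0,0],[-0.008,-0.328,0,0,0,0]]' >/dev/null
python3 -m creep '[[-0.008,-0.328,0,0,0,0],[-0.008,-0.328,0,0,0,0],[-0.008,-0.328,0,0,0,0],[-0.008,-0.328,0,0,0,0],[0,0,0,0,0,0]]' >/dev/null
python3 -m creep '[[0,0,0,0,0,0],[0,0,0,0,0,0]]'
```

```text
clock: 34.85
eef_pos: [0.5449, 0.2155, 0.2098]
ee_rot: [-3.141, -0.001, -0.12]
force: [0.6, 0.4, -0.1]
width: 0.0399
grasp_force: 15.0
clock: 35.35
eef_pos: [0.544, 0.2156, 0.3046]
ee_rot: [3.141, 0.001, -0.12]
force: [0.5, 0.1, 1.1]
width: 0.0538
grasp_force: 0.0
clock: 37.05
eef_pos: [0.5334, -0.2425, 0.3238]
ee_rot: [-3.141, 0.0, -0.119]
force: [0.5, 0.4, -0.0]
width: 0.068
grasp_force: 0.0
```

```bash
python3 -m creep '[[0,-0.01,-0.35,0,0,0],[0,0,-0.35,0,0,0],[0,0,-0.3,0,0,0],[0,0,-0.28,0,0,0],[0,0,0,0,0,0]]'
python3 -m creep '[[0,0,0,0,0,0],[0,0,0,0,0,0],[0,0,0,0,0,0],[0,0,0,0,0,0],[0,0,0,0,0,0]]' 20 12
python3 -m creep '[[0,0,0,0,0,0],[0,0,0,0,0,0],[0,0,0,0,0,0]]'
```

```text
clock: 37.55
eef_pos: [0.5325, -0.242, 0.1928]
ee_rot: [-3.14, 0.006, -0.118]
force: [0.0, 0.3, -0.5]
width: 0.0681
grasp_force: 0.0
clock: 38.05
eef_pos: [0.5334, -0.2444, 0.1964]
ee_rot: [3.142, -0.001, -0.12]
force: [0.2, 0.7, -0.1]
width: 0.0327
grasp_force: 0.0
clock: 38.35
eef_pos: [0.5334, -0.2445, 0.1962]
ee_rot: [-3.141, -0.001, -0.12]
force: [-0.4, 1.1, 6.2]
width: 0.0298
grasp_force: 12.0
```

```bash
python3 -m creep '[[0,0,0.2,0,0,0],[0,0,0.35,0,0,0],[0,0,0.35,0,0,0],[0,0,0.3,0,0,0],[0.03,0.319,0,0,0,0]]' >/dev/null
python3 -m creep '[[0.03,0.319,0,0,0,0],[0.03,0.319,0,0,0,0],[0.03,0.319,0,0,0,0],[0.03,0.319,0,0,0,0],[0.03,0.319,0,0,0,0]]' >/dev/null
python3 -m creep '[[0.03,0.319,0,0,0,0],[0.03,0.319,0,0,0,0],[0.03,0.319,0,0,0,0],[0.03,0.319,0,0,0,0],[0.03,0.319,0,0,0,0]]' >/dev/null
python3 -m creep '[[0.03,0.319,0,0,0,0],[0.03,0.319,0,0,0,0],[0.03,0.319,0,0,0,0],[0.03,0.319,0,0,0,0],[0.025,0.319,0,0,0,0]]' >/dev/null
python3 -m creep '[[0,0,-0.3,0,0,0],[0,0,-0.2,0,0,0],[0,0,0,0,0,0],[0,0,0,0,0,0]]'
```

```text
clock: 40.75
eef_pos: [0.5808, 0.2656, 0.266]
ee_rot: [3.141, 0.0, -0.121]
force: [0.3, -0.2, 0.6]
width: 0.0294
grasp_force: 12.0
```

Next I'll lower it to z≈.2015, release, then rise and back off towards the robot for a final look.

```bash
python3 -m creep '[[0,0.003,-0.25,0,0,0],[0,0,-0.25,0,0,0],[0,0,-0.14,0,0,0],[0,0,0,0,0,0],[0,0,0,0,0,0]]'
python3 -m creep '[[0,0,0,0,0,0],[0,0,0,0,0,0],[0,0,0.2,0,0,0],[0,0,0.35,0,0,0],[0,0,0.4,0,0,0]]' 44
python3 -m creep '[[0,0,0.3,0,0,0],[-0.2,-0.1,0.3,0,0,0],[-0.3,-0.15,0.2,0,0,0],[-0.3,-0.15,0.1,0,0,0],[-0.3,-0.15,0,0,0,0]]' 60 >/dev/null
python3 -m creep '[[-0.3,-0.1,0,0,0,0],[0,0,0,0,0,0],[0,0,0,0,0,0]]'
python3 - <<'E'
from h import *
c,im=grab('wrist','w10'); grab('top','t10'); grab('side','s10')
cv2.imwrite('pics/w10c.png',cv2.resize(im[0:225,130:500],None,fx=2.1,fy=2.1,interpolation=cv2.INTER_CUBIC))
E
```

```text
clock: 41.25
eef_pos: [0.5812, 0.2661, 0.2029]
ee_rot: [-3.141, -0.001, -0.12]
force: [-0.1, 0.1, 0.1]
width: 0.0293
grasp_force: 12.0
clock: 41.75
eef_pos: [0.5803, 0.2662, 0.2975]
ee_rot: [3.14, 0.001, -0.12]
force: [0.3, 1.9, 0.4]
width: 0.0436
grasp_force: 0.0
clock: 42.55
eef_pos: [0.4405, 0.2015, 0.3873]
ee_rot: [-3.14, -0.0, -0.119]
force: [0.3, 0.3, 0.1]
width: 0.0599
grasp_force: 0.0
```

View pics/w10c.png

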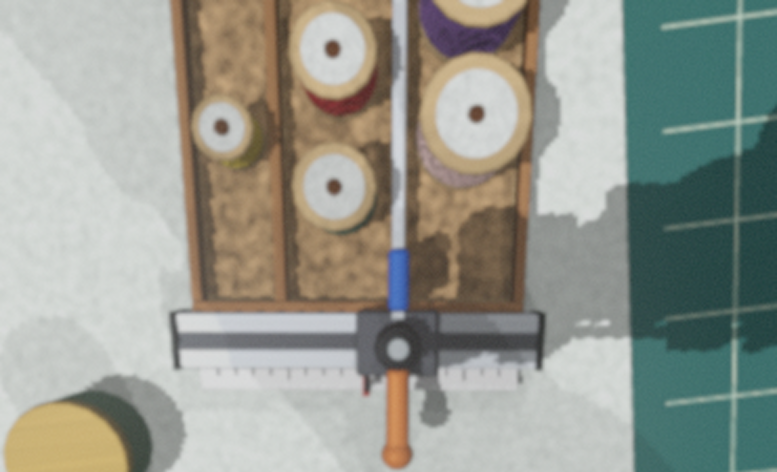

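All five spools stand in their rows: yellow (222,127), red (333,48), teal (334,187), pink (477,113) and purple at the top edge (475,5). The pointer is at the mark (366,383) and the lever is tight. I'll check the numbers and look for any spool left on the mat.

```bash
python3 - <<'E'
from h import *
c=cal('wrist'); a=-.122; tx=np.array([np.cos(a),np.sin(a)]);ty=np.array([-np.sin(a),np.cos(a)])
for n,u,v,z in [("yel",222,127,.039),("red",333,48,.051),("teal",334,187,.051),("pink",477,113,.063),("purple",477,-8,.063)]:
    p=cast(c,(u/2.1+130,v/2.1),z)[:2]-(.578,.201); print(n,(p@tx).round(4),(p@ty).round(4))
im=[cv2.imread(f'pics/{n}.png')[140:290,285:480] for n in('t7','t10')]
d=cv2.absdiff(*im).max(2)>40; k,l,st,ce=cv2.connectedComponentsWithStats(d.astype(np.uint8))
print([(st[i].tolist(),(ce[i]+(285,140)).round()) for i in range(1,k) if st[i,4]>4])
cv2.imwrite('pics/fin.png',np.hstack([cv2.resize(cv2.imread('pics/t10.png')[140:290,200:480],None,fx=1.4,fy=1.4,interpolation=cv2.INTER_CUBIC),cv2.resize(cv2.imread('pics/s10.png')[150:360,260:480],(392,210))[:210]]))
E
```

```text
yel -0.0034 0.0644
red 0.0269 0.0096
teal -0.0318 0.0103
pink -0.0024 -0.0545
purple 0.0445 -0.0528
[([58, 28, 17, 18, 223], array([351., 176.])), ([75, 31, 3, 4, 5], array([361., 172.])), ([95, 47, 14, 12, 127], array([387., 193.])), ([110, 51, 2, 5, 6], array([395., 193.])), ([28, 72, 21, 10, 90], array([322., 216.])), ([52, 75, 18, 28, 256], array([345., 224.])), ([91, 79, 10, 10, 82], array([380., 223.])), ([0, 80, 30, 13, 143], array([294., 226.])), ([0, 105, 42, 18, 366], array([303., 254.])), ([54, 105, 13, 12, 127], array([345., 250.])), ([40, 124, 5, 5, 7], array([327., 266.])), ([49, 143, 5, 7, 29], array([336., 286.])), ([84, 143, 7, 7, 36], array([371., 286.]))]
```

View pics/fin.png

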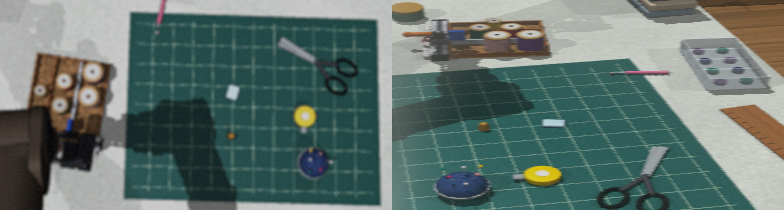

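The mat is clear of spools, all five are upright in the tray, and the other sewing things haven't moved. The arm is clear of everything, so I'm handing in.

```bash
python3 -c "
from cell import job
print(job.hand_in())"
```

```text
the job is handed in; nothing more can be done
None
```

The job is handed in, though the hand-in returned no verdict: the divider is at the red mark with the lever tight, and all five spools present (no navy one on the table) stand upright in their rows, with the other sewing things left where they lay.

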